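# Close and pin a clamshell flow-cell housing

### The job

Gently swing the open hinged cover of the flow-cell housing down onto its seal (its window is glass: never put more than about 30 N on the cover), then take the steel pin with the round knob and the round collar from the pin rack and push it down through the hole in the cover and fully home in the hole of the lower half, so that its collar squeezes the seal and the two halves shut flush. Finish while still holding: keep pushing the pin down so that the halves stay pressed shut when your program ends; leave the other plugs and the things standing around where they are.

Things in the scene. Friction and masses are not known exactly. Their poses are not given: they have to be found in the camera images.
- clam: flow-cell housing, lower half: aluminium block 130 x 90 x 45 mm (x, y, z) bolted down on a thin steel plate, a tube fitting on each y side. Origin at the centre of its underside, z up; the hinge is at its +x end (away from the robot at yaw 0), its axis along y at x = 55 mm, z = 45 mm; the pin hole is near the -x end.
- lid (a joint): hinge of the cover, rad: 0 = cover lying on its sprung rubber seal; grows as the free (-x) end swings up. Starts open, 0.75 to 1.15. Stiff hinge (0.13 N m): it stays where left. On the seal the cover is still ajar by 0.05 rad (4.5 mm at the pin hole): then this joint reads 0. Squeezing the seal until the halves are flush takes 2 N rising to about 10 N at the pin hole; let go, it springs back.
- cover: upper half: aluminium plate 12 mm thick, 90 mm wide in y, free end 115 mm from the hinge axis, a glass window (46 mm wide with rim) 42 mm and a pin hole 90 mm from it. Origin on the hinge axis in the plate's underside, -x along the plate to the free end, z out of its outer face. Flush, its top is 57 mm above the bench. 0.15 kg.
- cover_hole (a point): centre of the cover's round pin hole (13 mm wide, right through), in the outer face of the plate; it moves with the cover
- cover_edge (a point): middle of the free edge of the cover, at its outer face; it moves with the cover
- lower_hole (a point): mouth of the round pin hole in the lower half, 11.5 mm wide and 30 mm deep with a flat bottom, vertical; 45 mm above the bench; 35 mm toward -x from the centre of the lower half. With the cover shut the two holes are in line.
- rack: grey plastic pin rack 50 x 180 x 50 mm (x, y, z), fixed to the bench, with three holes 13 mm wide and 44 mm deep in a row along its y (-60, 0 and 60 mm); origin at the centre of its underside
- pin: the pin to use, steel, 70 g, upright in any of the rack's holes: shaft 10 mm wide, 42 mm long, nose tapered over 6 mm to 6 mm; above it a round collar 32 mm wide, 6 mm thick, then a round knob 15 mm wide, 30 mm tall, to grip. Origin at the nose tip, z up. Heights over bench in the rack: tip 8, collar top 56, knob top 86 mm; fully home: tip 15 mm (on the hole's bottom), collar on the shut cover
- plug_square: another plug in the rack, not to be used: steel, square head 24 x 24 x 16 mm, no collar; leave it. Origin 12 mm below its shaft's end, on its axis
- plug_bar: another plug in the rack, not to be used: steel, bar head 12 x 36 x 22 mm, no collar; leave it. Origin 12 mm below its shaft's end, on its axis
- vial: small glass sample vial, 22 mm wide and 32 mm tall, standing on the bench; leave it. Origin at the centre of its underside
- wrench: steel wrench 130 mm long lying on the bench; leave it. Origin at its underside
- solvent: amber bottle, 70 mm wide, 150 mm tall; leave it. Origin at the centre of its underside
- beaker: clear beaker, 66 mm wide, 80 mm tall; leave it. Origin at the centre of its underside
- jar: glass jar with black cap, 52 mm wide, 60 mm tall; leave it. Origin at the centre of its underside
Mind the look-alikes: they are no part of the job. Leave any brown or purple look-alike of the pin alone.

How it is judged (in metres and radians):
On the way, in this order (a step that is already met when the one before it is completed fails the run):
1. the cover is swung down onto its seal (value of joint lid below 0.04 rad), for 0.2 s.
2. the pin's nose is through the cover and at least 8 mm down the hole of the lower half (z of pin in the frame of lower_hole below -0.008 m and horizontal distance between pin and lower_hole below 0.006 m and value of joint lid below 0.04 rad), for 0.1 s.
At the end, for the whole second after the job is handed in: cover flush to 0.014 rad (1.3 mm at the pin hole); pin's tip 27.5 mm or more down the 30 mm lower hole, within 4 mm of its axis, upright to 0.12 rad; gripper still pushing on the pin and the collar on the cover, each with over 3 N; all at rest through the last second (angle between the z axis of clam and the z axis of cover, either way round below 0.014 rad and value of joint lid below 0.02 rad and z of pin in the frame of lower_hole below -0.0275 m and horizontal distance between pin and lower_hole below 0.004 m and angle between pin's own z axis and vertical below 0.12 rad and contact force between the fingers and pin above 3 N and contact force between pin and cover above 3 N and angular speed of cover below 0.05 rad/s and linear speed of pin below 0.02 m/s); the arm keeps its last pose, push and grip.
It fails at once if more than 30 N on the cover with its glass window (contact force between anything else and cover above 30 N).
It fails at once if another plug is moved by more than 20 mm (distance of any of plug_square, plug_bar from where it was at the start of the episode above 0.02 m).
It fails at once if a bystander is moved by more than 30 mm (distance of any of vial, wrench, solvent, beaker, jar from where it was at the start of the episode above 0.03 m).
It also fails if it takes over 56 s, if anything falls off the work surface, if the arm or the gripper's body presses on something with over 40 N, if the wrist force passes 120 N, or if a joint passes its speed limit or range.

### The arm

A 6-joint arm with a two-finger parallel gripper is mounted at the origin on the work surface. World frame = base frame: x ahead of the robot, y to its left, z up, the work surface at z = 0. Lengths are in m, angles in degrees, forces in N, time in s.
With the tool pointing down it reaches from about 0.3 to 0.75 m from the base axis. Payload 8.5 kg.
Tool frame: the origin (TCP) lies between the finger pads; the fingertips stand 17 mm ahead of it and the grasp point (between the pads) lies 2 mm behind it; x points along the fingers, z is the direction in which the jaws open and shut, and the axes are right-handed (so a half turn about x gives the same grasp; the last joint's range is limited). The gripper opens to 85 mm and grips with 20 to 120 N. Pads are 22 mm wide; open, the fingers measure 114 mm over their backs; the gripper's body (76 mm by 85 mm) begins 54 mm behind the grasp point. The pads swing forward as they close: fully open they stand 13 mm farther back than shut.
Start: joints at [-12.336, 21.807, 74.336, -0, 83.858, -12.336], TCP at [0.55, 0, 0.248] pointing down, gripper open.
Joint ranges: [-178.18, 178.18], [-50.72, 133.34], [12.68, 142.11], [-81.47, 261.47], [9.98, 163.14], [-165.26, 165.26]. Speed limits (degrees/s): [136.94, 136.94, 180, 180, 180, 180].

### API

Orientations are given as [roll, pitch, yaw] about the fixed x, y, z axes, in that order (R = Rz(yaw) Ry(pitch) Rx(roll)).
In Python, from cell import telemetry, get_image, get_calibration, arm gives the robot as it stands.
- The arm moves only by the shell command python3 -m crank 'ROWS' [FORCE]. ROWS is JSON, a list of rows, each a list of 3 entries, a list of its own where there are three numbers: the turn, a rotation vector about the tool's x, y, z in units of 5 degrees (1.0 is 5 degrees), then the shift along the tool's x, y, z in units of 25 mm (1.0 is 25 mm), then the finger opening in mm, from 0 to 85.4. In form: [[[ax, ay, az], [dx, dy, dz], hand], ...]. A call has 1 to 12 rows; each row is the pose to reach, as a shift and turn from the pose commanded when the call began, along the tool's axes at that moment; what a row does not reach only later rows make up. A row lasts 1/12 s, in which the tool goes at most 41.7 mm and 7.16 degrees, less where a joint would pass 70% of its speed; a pose out of reach is approached as far as the arm can. A call with a gripper value outside its range is refused whole. The fingers move at their own pace and stop on an object; FORCE is the grip in N (left out, the last holds). Time passes only in rows, so rows that repeat a pose let the fingers close. It gives the time, the measured TCP pose, the force and the opening at its end, in the units of the state.
- telemetry.get_state(): the state, without advancing time (a new reading comes with each control period).
- get_image(name): name is "scene" or "side" or "wrist"; returns the picture (480x640x3 uint8, red, green, blue); there is no depth.
- get_calibration(name): a dict with "camera_matrix" (3x3 intrinsics, pixels), "extrinsics" (4x4, takes a point from camera to world coordinates). Camera axes: x right, y down, z forward; pixel columns grow to the right and rows downward; lengths in m; the calibration is good to about 2 mm. The wrist camera is an equidistant fisheye: a pixel r from the principal point sees the ray r / f radians off the axis. A picture is of the moment at which its call begins: read the wrist's pose just before it. get_calibration takes no time and is no camera call; for the wrist camera it gives the pose at the moment of the call.
- arm.sign_off(): hands the job in, once; it reports no verdict.
The state is a dict: "time_s": time; "joint_pos": joint angles; "dq": joint speeds; "tau": joint torques, N m; "position": TCP position; "eef_rot": TCP orientation; "force": force on the tool from outside, world axes, zero at the start; "torque": the same for the moment, N m; "opening": finger opening in m.
Only numpy, scipy, OpenCV 4.12 (cv2) and the standard library are available. Lean on these libraries where they do the work, as an engineer would, in place of code of your own. Each camera call takes 0.05 s, during which the arm holds its last target.

## Working session

There is one attempt and no reset: what is moved stays moved. The work goes in short steps, Python scripts to look and compute and a shell command to move; the robot and the scene stay as the last step left them, time stands still between calls to the robot, and variables do not carry over. Pictures are saved under pics/ and viewed, and the job is handed in when it is done.

```bash
ls; mkdir -p pics
python3 - <<'E'
from cell import telemetry,get_image,get_calibration
import cv2,numpy as np
np.set_printoptions(precision=4,suppress=True)
print(telemetry.get_state())
for n in("scene","side","wrist"):
    c=get_calibration(n);print(n,c)
    cv2.imwrite(f"pics/{n}0.png",get_image(n)[:,:,::-1])
E
```

```text
pics
{'time_s': 0.0, 'joint_pos': array([-12.3364,  21.8404,  74.3873,  -0.0008,  83.8586, -12.3374]), 'dq': array([-0.0175,  0.0652,  0.0352,  0.1418,  0.0617, -0.0397]), 'tau': array([ -0.001 , -44.8467, -23.1286,  -0.0003,   0.0047,   0.    ]), 'position': array([0.5497, 0.0001, 0.2477]), 'eef_rot': array([168.1825,  89.9137, 168.1836]), 'force': array([-0.0357, -0.1946, -0.0805]), 'torque': array([0.0199, 0.0273, 0.0583]), 'opening': 0.0851002199451792}
scene {'camera_matrix': array([[464.2395,   0.    , 319.8204],
       [  0.    , 464.2395, 232.8278],
       [  0.    ,   0.    ,   1.    ]]), 'extrinsics': array([[-0.687 ,  0.6155, -0.3861,  1.0396],
       [ 0.7266,  0.5879, -0.3555,  0.4885],
       [ 0.0082, -0.5248, -0.8512,  1.2038],
       [ 0.    ,  0.    ,  0.    ,  1.    ]])}
side {'camera_matrix': array([[484.3985,   0.    , 319.4592],
       [  0.    , 484.3985, 230.0753],
       [  0.    ,   0.    ,   1.    ]]), 'extrinsics': array([[-0.9719, -0.1448,  0.1857,  0.3383],
       [-0.2354,  0.614 , -0.7533,  0.8802],
       [-0.005 , -0.7759, -0.6309,  0.8115],
       [ 0.    ,  0.    ,  0.    ,  1.    ]])}
wrist {'camera_matrix': array([[371.6483,   0.    , 319.8883],
       [  0.    , 371.6483, 236.2667],
       [  0.    ,   0.    ,   1.    ]]), 'extrinsics': array([[ 1.    ,  0.0006, -0.0013,  0.5493],
       [ 0.0002, -0.9622, -0.2722,  0.0701],
       [-0.0015,  0.2722, -0.9622,  0.3724],
       [ 0.    ,  0.    ,  0.    ,  1.    ]])}
```

View pics/scene0.png

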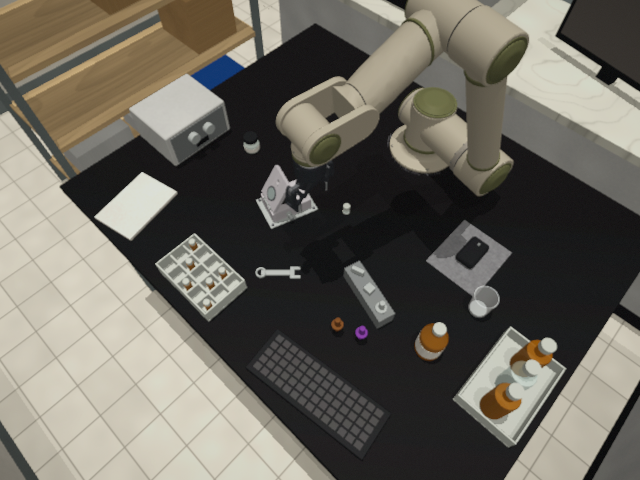

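View pics/side0.png

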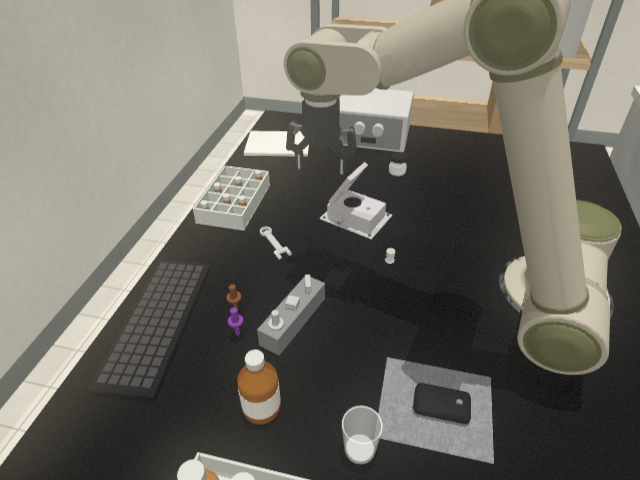

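View pics/wrist0.png

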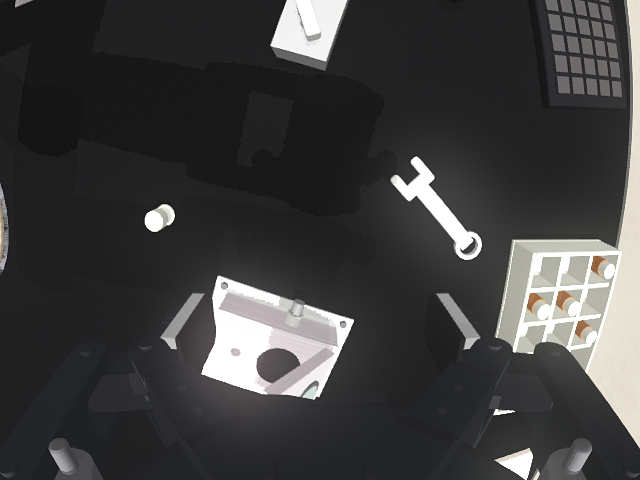

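The scene view shows the rack with three heads: bar at (358,268), square at (369,287) and round knob with collar at (381,308). Brown (337,325) and purple (361,333) look-alikes stand on the bench. In the side view the same heads are at (308,284), (292,302) and (275,320), and the look-alikes are at (234,293) and (235,320). By description I choose (381,308) in scene, which is (275,320) in side. Next come close crops.

```bash
cat > h.py <<'E'
import cv2,numpy as np
from cell import telemetry,get_image,get_calibration
np.set_printoptions(precision=4,suppress=True)
def ray(n,uv,c=None):
    c=c or get_calibration(n);K=np.array(c["camera_matrix"]);T=np.array(c["extrinsics"])
    x=(uv[0]-K[0,2])/K[0,0];y=(uv[1]-K[1,2])/K[1,1]
    if n=="wrist":
        r=np.hypot(x,y);d=np.array([x/r*np.sin(r),y/r*np.sin(r),np.cos(r)]) if r>0 else np.array([0,0,1.])
    else: d=np.array([x,y,1.])
    d=T[:3,:3]@(d/np.linalg.norm(d));return T[:3,3],d
def onz(n,uv,z,c=None):
    o,d=ray(n,uv,c);return o+d*(z-o[2])/d[2]
def tri(rays):
    A=np.zeros((3,3));b=np.zeros(3)
    for o,d in rays:
        P=np.eye(3)-np.outer(d,d);A+=P;b+=P@o
    p=np.linalg.solve(A,b);return p,[np.linalg.norm((np.eye(3)-np.outer(d,d))@(p-o)) for o,d in rays]
def proj(n,p,c=None):
    c=c or get_calibration(n);K=np.array(c["camera_matrix"]);T=np.array(c["extrinsics"])
    q=T[:3,:3].T@(np.asarray(p)-T[:3,3])
    if n=="wrist":
        rr=np.hypot(q[0],q[1]);r=np.arctan2(rr,q[2]);return K[:2,2]+K[0,0]*r*q[:2]/rr
    return K[:2,2]+K[0,0]*q[:2]/q[2]
def crop(src,dst,x,y,w,h,s):
    im=cv2.imread(src) if isinstance(src,str) else src[:,:,::-1]
    cv2.imwrite(dst,cv2.resize(im[y:y+h,x:x+w],None,fx=s,fy=s,interpolation=cv2.INTER_CUBIC))
E
python3 - <<'E'
from h import *
a=cv2.imread("pics/scene0.png")[250:350,320:420];b=cv2.imread("pics/side0.png")[265:365,215:335]
f=lambda i:cv2.resize(i,(400,400*i.shape[0]//i.shape[1]),interpolation=cv2.INTER_CUBIC)
o=np.zeros((400,800,3),np.uint8);x=f(a);o[:400,:400]=x;y=f(b);o[:y.shape[0],400:]=y;cv2.imwrite("pics/rackcrop.png",o)
a=cv2.imread("pics/wrist0.png")[255:415,185:375];cv2.imwrite("pics/clamw.png",cv2.resize(a,None,fx=3.5,fy=3.5,interpolation=cv2.INTER_CUBIC))
a=cv2.imread("pics/side0.png")[155:245,310:400];b=cv2.imread("pics/scene0.png")[155:235,245:345]
o=np.zeros((400,800,3),np.uint8);x=f(a);o[:400,:400]=x;y=f(b);o[:y.shape[0],400:]=y;cv2.imwrite("pics/clamcrop.png",o)
E
```

```text
(no output)
```

View pics/rackcrop.png

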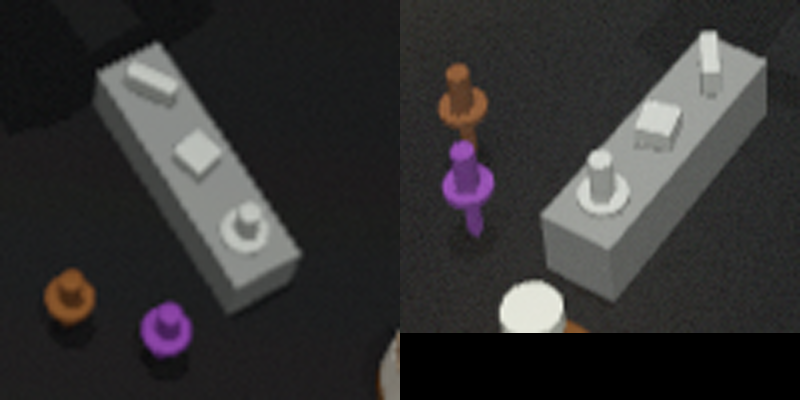

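View pics/clamw.png

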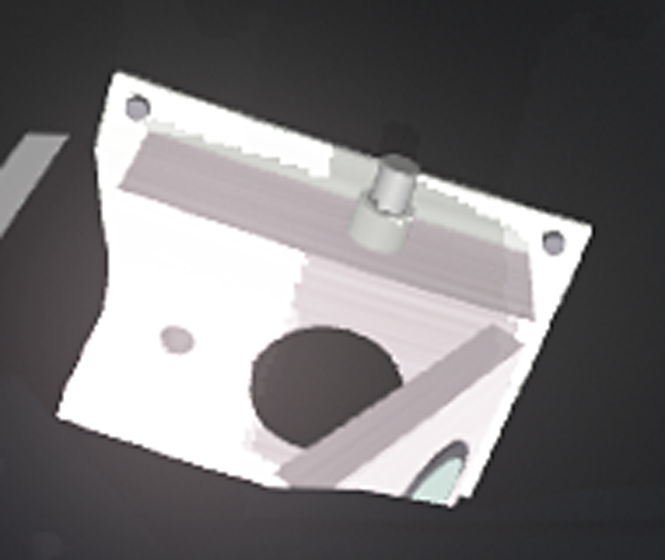

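View pics/clamcrop.png

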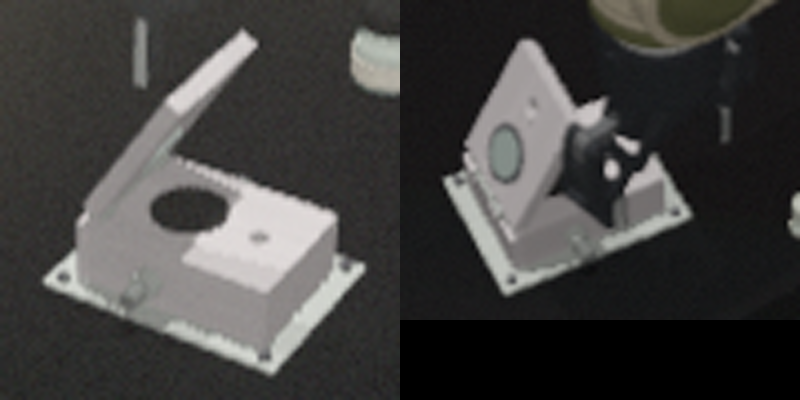

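Run:
```python
from h import *
W=lambda x,y:(185+x/3.5,255+y/3.5)
S=lambda x,y:(310+x/4.444,155+y/4.444)
C=lambda x,y:(245+(x-400)/4,155+y/4)
print("hole w",onz("wrist",W(177,339),.045),"s",onz("side",S(259,237),.045),tri([ray("wrist",W(177,339)),ray("side",S(259,237))]))
for nm,p,z in(("bolt1",(137,107),.004),("bolt2",(553,242),.004),("top1",(120,188),.045),("top2",(533,320),.045)):print(nm,onz("wrist",W(*p),z))
for p in((338,213),(266,292)):print("sidetop -x edge",onz("side",S(*p),.045))
for p in((62,276),(265,355),(345,266)):print("sidebolts",onz("side",S(*p),.004))
for p in((453,180),(511,280),(675,211)):print("scenebolts",onz("scene",C(*p),.004))
# cover hole in scene & hinge side
print("lid free +y? corner",tri([ray("scene",C(523,40)),ray("side",S(243,32))]))
o,d=ray("scene",C(531,105));print("cover hole ray",o,d)
# rack
sc=lambda x,y:(320+x/4,250+y/4); sd=lambda x,y:(215+(x-400)*.3,265+y*.3)
print("knob top",tri([ray("scene",sc(248,210)),ray("side",sd(599,160))]),onz("scene",sc(248,210),.086),onz("side",sd(599,160),.086))
print("collar",onz("scene",sc(244,229),.056),onz("side",sd(602,193),.056))
for p in((97,71),(160,43),(300,254),(230,290)):print("rack sc",onz("scene",sc(*p),.05))
for p in((542,216),(613,245),(767,60)):print("rack sd",onz("side",sd(*p),.05))
print("sq",onz("scene",sc(198,152),.066),"bar",onz("scene",sc(153,80),.072))
for n,uv in(("vial",(346,207)),("wr",(257,272)),("wr2",(298,272)),("jar",(251,135))):print(n,onz("scene",uv,.03 if n!='wr' else .005))
```

```text
hole w [ 0.4594 -0.1502  0.045 ] s [ 0.4595 -0.1537  0.045 ] (array([ 0.4595, -0.1489,  0.0479]), [np.float64(0.0007580024683358813), np.float64(0.0007580024683358103)])
bolt1 [ 0.4433 -0.0907  0.004 ]
bolt2 [ 0.575  -0.1372  0.004 ]
top1 [ 0.4474 -0.0986  0.045 ]
top2 [ 0.5669 -0.1409  0.045 ]
sidetop -x edge [ 0.4168 -0.1887  0.045 ]
sidetop -x edge [ 0.447  -0.1018  0.045 ]
sidebolts [ 0.5773 -0.1415  0.004 ]
sidebolts [ 0.444  -0.0948  0.004 ]
sidebolts [ 0.4095 -0.1914  0.004 ]
scenebolts [ 0.5413 -0.2378  0.004 ]
scenebolts [ 0.5745 -0.1363  0.004 ]
scenebolts [ 0.4413 -0.09    0.004 ]
lid free +y? corner (array([ 0.4834, -0.2025,  0.1544]), [np.float64(0.0001710722910703829), np.float64(0.0001710722910702259)])
cover hole ray [1.0396 0.4885 1.2038] [-0.3883 -0.4818 -0.7856]
knob top (array([0.5761, 0.2846, 0.0867]), [np.float64(0.0006623935914561004), np.float64(0.0006623935914562719)]) [0.5754 0.284  0.086 ] [0.5767 0.2847 0.086 ]
collar [0.5752 0.2851 0.056 ] [0.5769 0.2845 0.056 ]
rack sc [0.5523 0.1346 0.05  ]
rack sc [0.5052 0.152  0.05  ]
rack sc [0.5609 0.3221 0.05  ]
rack sc [0.6121 0.3046 0.05  ]
rack sd [0.6083 0.3049 0.05  ]
rack sd [0.5606 0.3156 0.05  ]
rack sd [0.5071 0.1471 0.05  ]
sq [0.5578 0.2293 0.066 ] bar [0.5404 0.1736 0.072 ]
vial [ 0.3836 -0.0077  0.03  ]
wr [ 0.7171 -0.052   0.005 ]
wr2 [0.644  0.0429 0.03  ]
jar [ 0.3845 -0.4406  0.03  ]
```

The crop confirms the round knob with collar at (381,308); the square and bar heads are different, and the brown and purple pins stand off the rack. The hole and the pin agree within about 3 mm across views. The clam yaw is about -19.4° and the cover stands about 1.0 rad open. I'll plan the closing arc with a closed gripper.

```bash
cat >> h.py <<'E'
from scipy.spatial.transform import Rotation as Ro
def R(rpy): return Ro.from_euler("xyz",rpy,degrees=True)
psi=np.deg2rad(-19.4);ex=np.array([np.cos(psi),np.sin(psi),0]);ey=np.array([-np.sin(psi),np.cos(psi),0])
hole=np.array([.4595,-.151,.045]);hinge=hole+.09*ex
def row(p0,R0,p,Rt=None):
    s=R0.inv().apply(np.array(p)-p0)/.025
    t=(R0.inv()*Rt).as_rotvec(degrees=True)/5 if Rt is not None else np.zeros(3)
    return t.round(2),s.round(2)
def down(deg): # tool x down, tool z along world direction deg
    a=np.deg2rad(deg);x=np.array([0,0,-1.]);z=np.array([np.cos(a),np.sin(a),0]);return Ro.from_matrix(np.c_[x,np.cross(z,x),z])
E
python3 - <<'E'
from h import *
s=telemetry.get_state();R0=R(s["eef_rot"]);p0=s["position"];print(R0.as_matrix())
zt=R0.as_matrix()[:,2]; ang=np.rad2deg(np.arctan2(zt[1],zt[0]));print(ang)
tgt=-19.4 if abs(ang)<90 else 160.6
Rt=down(tgt)
def P(lx,z): q=hinge+ex*lx; q[2]=z+.017; return q
print("start",row(p0,R0,P(.005,.150),Rt))
print("low",row(p0,R0,P(.005,.137),Rt))
# arc rows from start pose in the new axes
st=P(.005,.137)
for f in (1.05,.95,.8,.65,.5,.4,.3,.2,.15,.1,.07,.05,.03):
    r=.103;x=-r*np.cos(f)+.012*np.sin(f)+.012;z=.045+r*np.sin(f)+.012*np.cos(f)
    print(f,round(x,4),round(z,4),row(st,Rt,P(x,z))[1])
E
```

```text
[[-0.001   0.0001  1.    ]
 [ 0.0002  1.     -0.0001]
 [-1.      0.0002 -0.001 ]]
-0.005587680677537558
start (array([ 3.88, -0.01, -0.  ]), array([ 3.23, -7.3 , -0.02]))
low (array([ 3.88, -0.01, -0.  ]), array([ 3.75, -7.3 , -0.02]))
1.05 -0.0288 0.1403 [-0.13  0.   -1.35]
0.95 -0.0382 0.1358 [ 0.05  0.   -1.73]
0.8 -0.0512 0.1272 [ 0.39  0.   -2.25]
0.65 -0.0627 0.1169 [ 0.8  -0.   -2.71]
0.5 -0.0726 0.1049 [ 1.28 -0.   -3.11]
0.4 -0.0782 0.0962 [ 1.63 -0.   -3.33]
0.3 -0.0829 0.0869 [ 2.    0.   -3.51]
0.2 -0.0866 0.0772 [ 2.39  0.   -3.66]
0.15 -0.0881 0.0723 [ 2.59 -0.   -3.72]
0.1 -0.0893 0.0672 [ 2.79  0.   -3.77]
0.07 -0.0899 0.0642 [ 2.91  0.   -3.8 ]
0.05 -0.0903 0.0621 [ 2.99  0.   -3.81]
0.03 -0.0906 0.0601 [ 3.08 -0.   -3.82]
```

```bash
python3 -m crank '[[[1,0,0],[0,-1.4,0],0],[[2,0,0],[0,-2.9,0],0],[[3,0,0],[0,-4.4,0],0],[[3.88,0,0],[0.2,-5.9,0],0],[[3.88,0,0],[1,-7.3,0],0],[[3.88,0,0],[2,-7.3,0],0],[[3.88,0,0],[2.9,-7.3,0],0],[[3.88,0,0],[3.75,-7.3,0],0],[[3.88,0,0],[3.75,-7.3,0],0]]' 30
python3 - <<'E'
from h import *
cv2.imwrite("pics/side1.png",get_image("side")[:,:,::-1]);i=get_image("scene")
a=cv2.imread("pics/side1.png")[110:250,270:410];b=i[110:240,210:340,::-1]
o=np.zeros((400,800,3),np.uint8);o[:,:400]=cv2.resize(a,(400,400),interpolation=2);o[:,400:]=cv2.resize(b,(400,400),interpolation=2);cv2.imwrite("pics/c1.png",o)
E
```

```text
time_s: 0.9
position: [0.5482, -0.1819, 0.1504]
eef_rot: [169.3, 89.5, 149.8]
force: [-1.1, 0.1, -0.3]
opening: -0.0003
```

View pics/c1.png

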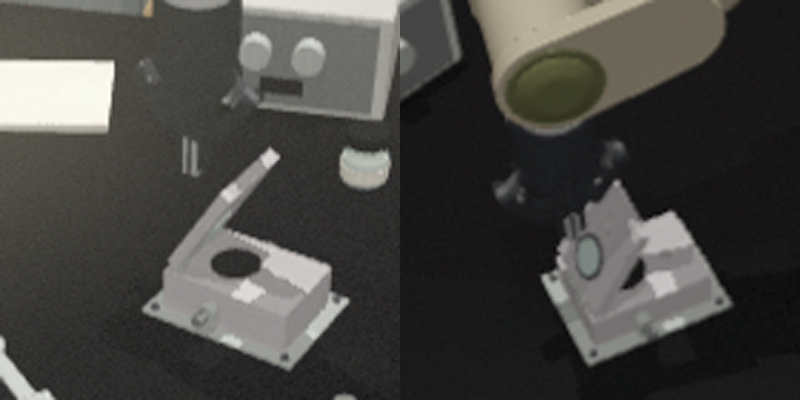

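The closed fingers are at crop (190,157) on the outer side of the cover and clear of it. Now I sweep the cover along its arc.

```bash
python3 -m crank '[[[0,0,0],[-0.1,0,-0.4],0],[[0,0,0],[-0.13,0,-0.8],0],[[0,0,0],[-0.13,0,-1.2],0],[[0,0,0],[-0.1,0,-1.5],0],[[0,0,0],[0,0,-1.8],0],[[0,0,0],[0.1,0,-2.05],0],[[0,0,0],[0.27,0,-2.3],0],[[0,0,0],[0.45,0,-2.54],0],[[0,0,0],[0.65,0,-2.75],0],[[0,0,0],[0.85,0,-2.96],0],[[0,0,0],[1.05,0,-3.15],0],[[0,0,0],[1.28,0,-3.33],0]]'
python3 - <<'E'
from h import *
cv2.imwrite("pics/side1.png",get_image("side")[:,:,::-1]);i=get_image("scene")
a=cv2.imread("pics/side1.png")[110:250,270:410];b=i[110:240,210:340,::-1]
o=np.zeros((400,800,3),np.uint8);o[:,:400]=cv2.resize(a,(400,400),interpolation=2);o[:,400:]=cv2.resize(b,(400,400),interpolation=2);cv2.imwrite("pics/c2.png",o)
E
```

```text
time_s: 2.0
position: [0.4711, -0.1547, 0.122]
eef_rot: [36.2, 90.0, 16.8]
force: [0.7, -0.1, 1.2]
opening: 0.0004
```

View pics/c2.png

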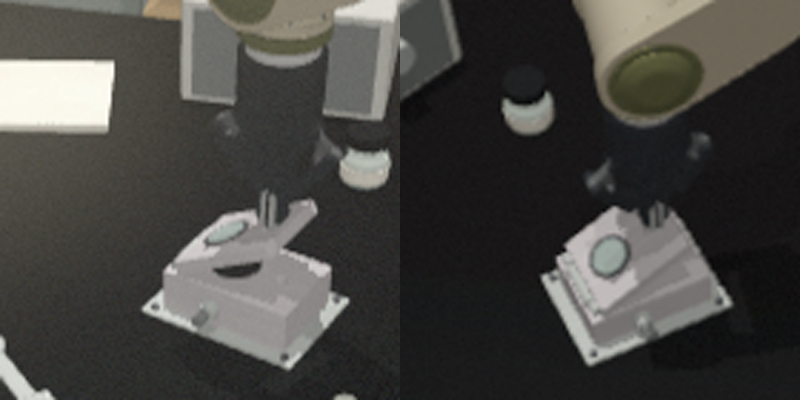

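The cover is swinging down with the fingertips on its outer face near the hole at (265,200), with small force. I continue the arc.

```bash
python3 -m crank '[[[0,0,0],[0.18,0,-0.12],0],[[0,0,0],[0.36,0,-0.22],0],[[0,0,0],[0.54,0,-0.32],0],[[0,0,0],[0.72,0,-0.4],0],[[0,0,0],[0.9,0,-0.47],0],[[0,0,0],[1.06,0,-0.53],0],[[0,0,0],[1.2,0,-0.57],0],[[0,0,0],[1.3,0,-0.6],0],[[0,0,0],[1.4,0,-0.63],0],[[0,0,0],[1.47,0,-0.65],0],[[0,0,0],[1.51,0,-0.66],0]]'
```

```text
time_s: 3.02
position: [0.4559, -0.1494, 0.0846]
eef_rot: [22.3, 90.0, 2.9]
force: [-0.1, 0.4, 0.1]
opening: 0.0003
```

```bash
python3 -m crank '[[[0,0,0],[0.04,0,0],0],[[0,0,0],[0.08,0,0],0],[[0,0,0],[0.12,0,0],0],[[0,0,0],[0.12,0,0],0]]'
```

```text
time_s: 3.35
position: [0.4559, -0.1494, 0.0817]
eef_rot: [173.8, 90.0, 154.4]
force: [0.1, -0.1, 0.3]
opening: -0.0004
```

```bash
python3 -m crank '[[[0,0,0],[0.03,0,0],0],[[0,0,0],[0.06,0,0],0],[[0,0,0],[0.09,0,0],0],[[0,0,0],[0.12,0,0],0],[[0,0,0],[0.15,0,0],0],[[0,0,0],[0.15,0,0],0],[[0,0,0],[0.15,0,0],0]]'
python3 - <<'E'
from h import *
cv2.imwrite("pics/side1.png",get_image("side")[:,:,::-1]);i=get_image("scene")
a=cv2.imread("pics/side1.png")[110:250,270:410];b=i[110:240,210:340,::-1]
o=np.zeros((400,800,3),np.uint8);o[:,:400]=cv2.resize(a,(400,400),interpolation=2);o[:,400:]=cv2.resize(b,(400,400),interpolation=2);cv2.imwrite("pics/c3.png",o)
E
```

```text
time_s: 3.93
position: [0.4558, -0.1493, 0.0781]
eef_rot: [-170.4, 90.0, 170.2]
force: [-1.2, 0.6, 3.0]
opening: 0.0
```

View pics/c3.png

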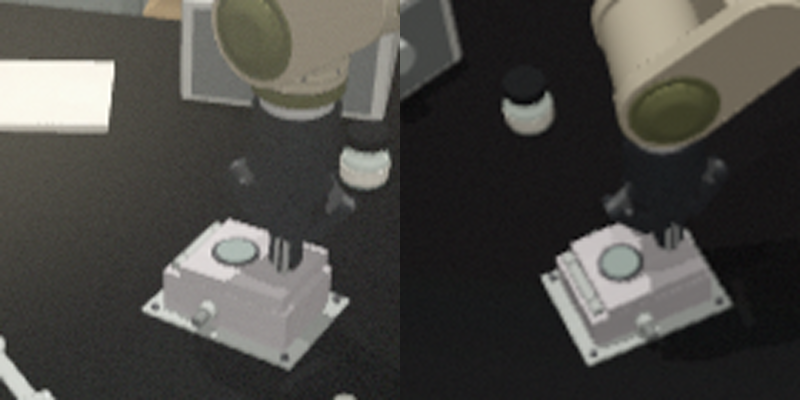

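The cover is on its seal: force rose to 3 N at the expected height. I press slightly more, dwell, and retreat.

```bash
python3 -m crank '[[[0,0,0],[0.03,0,0],0],[[0,0,0],[0.06,0,0],0],[[0,0,0],[0.06,0,0],0],[[0,0,0],[0.06,0,0],0]]'
python3 - <<'E'
from h import *
s=telemetry.get_state();print(s["position"],s["force"])
E
python3 -m crank '[[[0,0,0],[-0.4,0,0],0],[[0,0,0],[-1.5,0,0],0],[[0,0,0],[-3,0,0],0],[[0,0,0],[-4,0,0],85],[[0,0,0],[-5,0,0],85]]'
python3 - <<'E'
from h import *
s=telemetry.get_state()
R0=R(s["eef_rot"]);p0=s["position"];print(p0,R0.as_matrix())
# rack yaw / pin
pin=np.array([.576,.2845]);
for yaw in(-19.4,-73,-160,0,17):
  print(yaw,row(p0,R0,[*pin,.20],down(yaw)))
b=get_image("side");cv2.imwrite("pics/s4.png",cv2.resize(b[110:250,270:410,::-1],(560,560),interpolation=2))
E
```

```text
time_s: 4.37
position: [0.4557, -0.1492, 0.0765]
eef_rot: [171.4, 90.0, 152.0]
force: [-4.0, 2.1, 4.8]
opening: -0.0001
[ 0.4557 -0.1492  0.0765] [-3.9823  2.1329  4.7957]
time_s: 4.78
position: [0.4563, -0.1495, 0.2033]
eef_rot: [-6.7, 89.9, -26.1]
force: [0.1, -1.0, -0.7]
opening: 0.0233
[ 0.4563 -0.1495  0.2033] [[ 0.0019  0.3322  0.9432]
 [-0.0009  0.9432 -0.3322]
 [-1.     -0.0002  0.0021]]
-19.4 (array([0.  , 0.02, 0.  ]), array([ 0.12, 17.97, -1.25]))
-73 (array([10.72,  0.02, -0.01]), array([ 0.12, 17.97, -1.25]))
-160 (array([28.12,  0.01, -0.03]), array([ 0.12, 17.97, -1.25]))
0 (array([-3.88,  0.02,  0.01]), array([ 0.12, 17.97, -1.25]))
17 (array([-7.28,  0.02,  0.01]), array([ 0.12, 17.97, -1.25]))
```

View pics/s4.png

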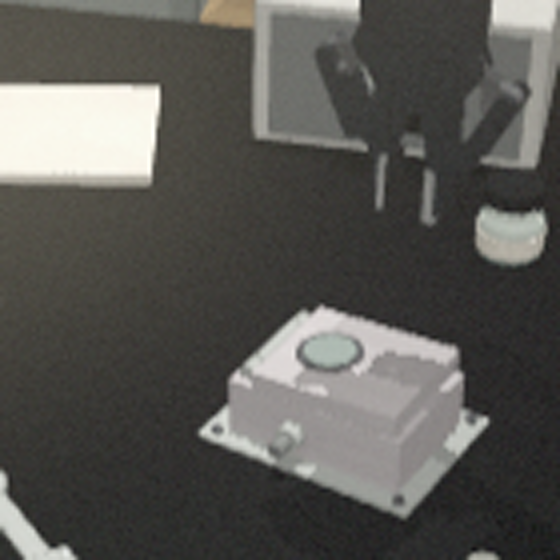

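The cover lies flat on the block, closed onto its seal at (350,370), and peak force was about 6.5 N. Next I check clearances round the pin and move above it.

```bash
python3 - <<'E'
from h import *
for n,uv,z in(("solvcap",(439,329),.15),("brown",(337,322),.078),("purple",(361,330),.078)):print(n,onz("scene",uv,z))
for n,uv,z in(("solvcap",(255,357),.15),("brown",(232,288),.078),("purple",(235,312),.078)):print(n,onz("side",uv,z))
E
python3 -m crank '[[[0,0,0],[0,1.6,0],45],[[0,0,0],[0,3.2,-0.2],45],[[0,0,0],[0,4.8,-0.4],45],[[0,0,0],[0,6.4,-0.5],45],[[0,0,0],[0,8,-0.6],45],[[0,0,0],[0,9.6,-0.8],45],[[0,0,0],[0,11.2,-0.9],45],[[0,0,0],[0,12.8,-1],45],[[0,0,0],[0,14.4,-1.2],45],[[0,0,0],[0,16,-1.25],45],[[0,0,0],[0,17.4,-1.25],45],[[0,0,0],[0,17.97,-1.25],45]]'
python3 - <<'E'
from h import *
s=telemetry.get_state();print(s["position"],s["joint_pos"],s["opening"])
c=get_calibration("wrist");b=get_image("wrist");cv2.imwrite("pics/w5.png",b[:,:,::-1]);import pickle;pickle.dump(c,open("w5.pkl","wb"))
print(proj("wrist",[.576,.2845,.086],c))
E
```

```text
solvcap [0.561  0.4366 0.15  ]
brown [0.6926 0.2333 0.078 ]
purple [0.6665 0.2915 0.078 ]
solvcap [0.5583 0.4349 0.15  ]
brown [0.6873 0.2333 0.078 ]
purple [0.657  0.2939 0.078 ]
time_s: 5.83
position: [0.5762, 0.289, 0.2005]
eef_rot: [80.8, 89.9, 61.6]
force: [0.8, 1.1, -0.0]
opening: 0.0454
[0.5762 0.289  0.2005] [16.1121 33.3102 62.492   0.0581 84.1409 35.3259] 0.045354711719029744
[323.1403 245.6425]
```

View pics/w5.png

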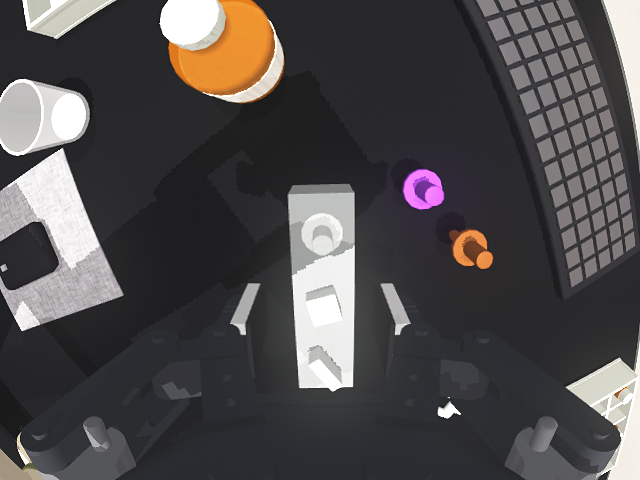

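Run:
```python
from h import *
crop("pics/w5.png","pics/w5c.png",280,180,90,90,8)
```

```text
(no output)
```

View pics/w5c.png

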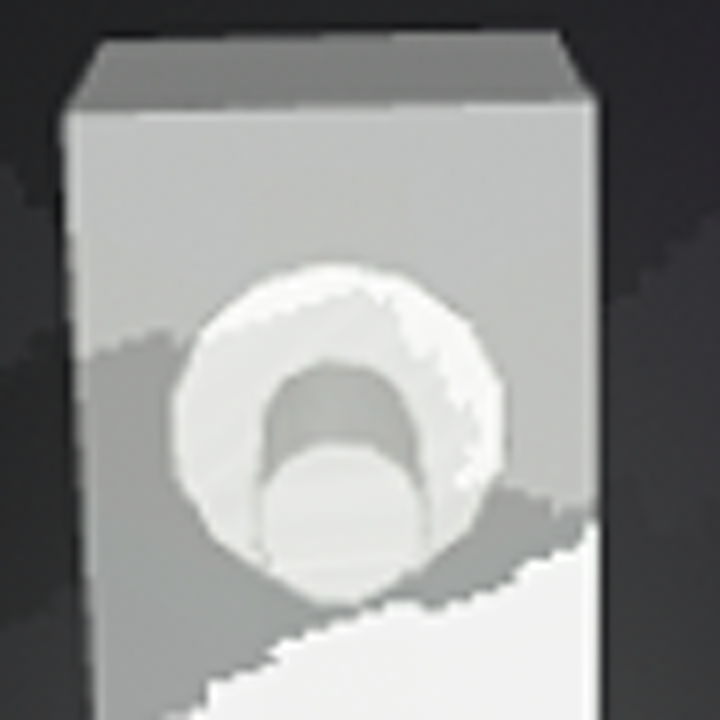

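The knob top at (323,245) matches the prediction within a pixel. Compute the reach down.

Run:
```python
from h import *
import pickle;c=pickle.load(open("w5.pkl","rb"))
a=onz("wrist",(322.9,245.25),.086,c);b=onz("wrist",(322.2,233.8),.056,c);print(a,b)
s=telemetry.get_state();p0=s["position"];R0=R(s["eef_rot"]);print(p0,s["force"])
q=(a*0.5+b*.2+np.array([.576,.2845,0])*.3);print(q)
for z in(.12,.079):print(row(p0,R0,[q[0],q[1],z],down(-19.4)))
```

```text
[0.5759 0.2848 0.086 ] [0.5756 0.2847 0.056 ]
[0.5764 0.2894 0.2003] [-2.3187  0.551  -0.6439]
[0.5759 0.2847 0.0542]
(array([ 0.04,  0.  , -0.02]), array([ 3.21, -0.19,  0.04]))
(array([ 0.04,  0.  , -0.02]), array([ 4.85, -0.19,  0.04]))
```

```bash
python3 -m crank '[[[0,0,0],[0.8,-0.19,0.04],45],[[0,0,0],[1.8,-0.19,0.04],45],[[0,0,0],[2.7,-0.19,0.04],45],[[0,0,0],[3.2,-0.19,0.04],45],[[0,0,0],[3.2,-0.19,0.04],45]]' 60
python3 - <<'E'
from h import *
s=telemetry.get_state();p0=s["position"];R0=R(s["eef_rot"]);print(p0,s["force"])
print(row(p0,R0,[.5759,.2847,.079],down(-19.4)))
E
```

```text
time_s: 6.3
position: [0.5739, 0.2791, 0.1181]
eef_rot: [-145.4, 89.7, -164.9]
force: [-0.4, -0.3, -0.2]
opening: 0.0447
[0.5739 0.2791 0.1181] [-0.354  -0.2657 -0.203 ]
(array([-0.01, -0.05,  0.04]), array([1.56, 0.24, 0.01]))
```

```bash
python3 -m crank '[[[0,0,0],[0,0,0],45],[[0,0,0],[0,0,0],45],[[0,0,0],[0,0,0],45]]'
python3 - <<'E'
from h import *
s=telemetry.get_state();p0=s["position"];R0=R(s["eef_rot"]);print(p0,s["force"],s["dq"])
print(row(p0,R0,[.5759,.2847,.079],down(-19.4)))
E
```

```text
time_s: 6.55
position: [0.5756, 0.28, 0.1229]
eef_rot: [35.5, 89.9, 16.1]
force: [-1.2, -1.1, -0.2]
opening: 0.0452
[0.5756 0.28   0.1229] [-1.1551 -1.0557 -0.2394] [ 0.1061 -0.0662  0.2493 -0.0691 -0.0325  0.0784]
(array([-0.  ,  0.02, -0.02]), array([ 1.76,  0.18, -0.06]))
```

```bash
python3 -m crank '[[[0,0,0],[0,0.18,0],45],[[0,0,0],[0.5,0.18,0],45],[[0,0,0],[1,0.18,0],45],[[0,0,0],[1.4,0.18,0],45],[[0,0,0],[1.7,0.18,0],45],[[0,0,0],[1.76,0.18,0],45],[[0,0,0],[1.76,0.18,0],45],[[0,0,0],[1.76,0.18,0],45]]' 60
python3 - <<'E'
from h import *
s=telemetry.get_state();p0=s["position"];R0=R(s["eef_rot"]);print(p0,s["force"])
print(row(p0,R0,[.5759,.2847,.079],down(-19.4)))
b=get_image("side");a=b[240:360,220:360,::-1];cv2.imwrite("pics/s6.png",cv2.resize(a,(700,600),interpolation=2))
E
```

```text
time_s: 7.22
position: [0.5768, 0.2843, 0.0781]
eef_rot: [34.7, 89.9, 15.3]
force: [0.5, 0.3, -0.3]
opening: 0.0447
[0.5768 0.2843 0.0781] [ 0.4925  0.3143 -0.2911]
(array([ 0.  ,  0.01, -0.01]), array([-0.04,  0.  , -0.04]))
```

View pics/s6.png

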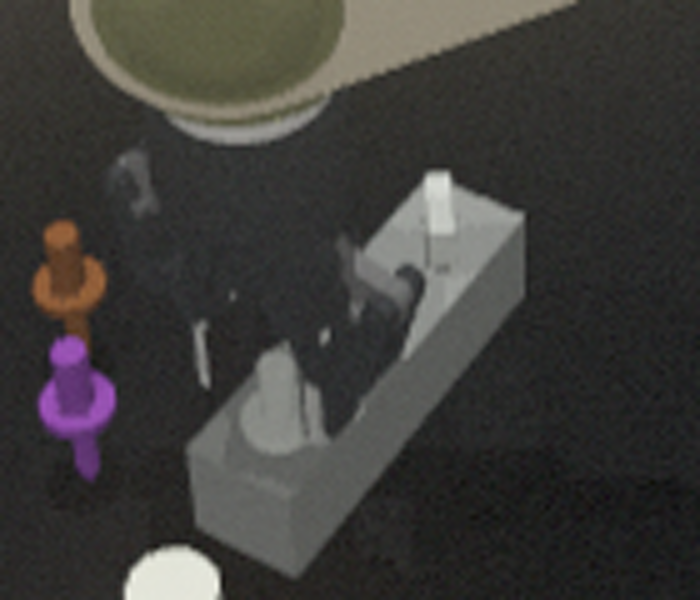

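The purple and brown pins stand apart at left. The knob at (275,390) stands between the two fingertips at (205,388) and (320,440), so I close on it.

```bash
python3 -m crank '[[[0,0,0],[0,0,-0.03],35],[[0,0,0],[0,0,-0.03],25],[[0,0,0],[0,0,-0.03],18],[[0,0,0],[0,0,-0.03],10],[[0,0,0],[0,0,-0.03],8],[[0,0,0],[0,0,-0.03],8],[[0,0,0],[0,0,-0.03],8]]' 60
python3 - <<'E'
from h import *
s=telemetry.get_state();print(s["position"],s["force"],s["torque"],s["opening"])
b=get_image("side");a=b[240:360,220:360,::-1];cv2.imwrite("pics/s7.png",cv2.resize(a,(700,600),interpolation=2))
E
```

```text
time_s: 7.85
position: [0.576, 0.2845, 0.078]
eef_rot: [38.4, 90.0, 19.0]
force: [-1.1, -0.6, 5.3]
opening: 0.0129
[0.576  0.2845 0.078 ] [-1.0917 -0.6365  5.2751] [-0.0442  0.149   0.0118] 0.012940622205129582
```

View pics/s7.png

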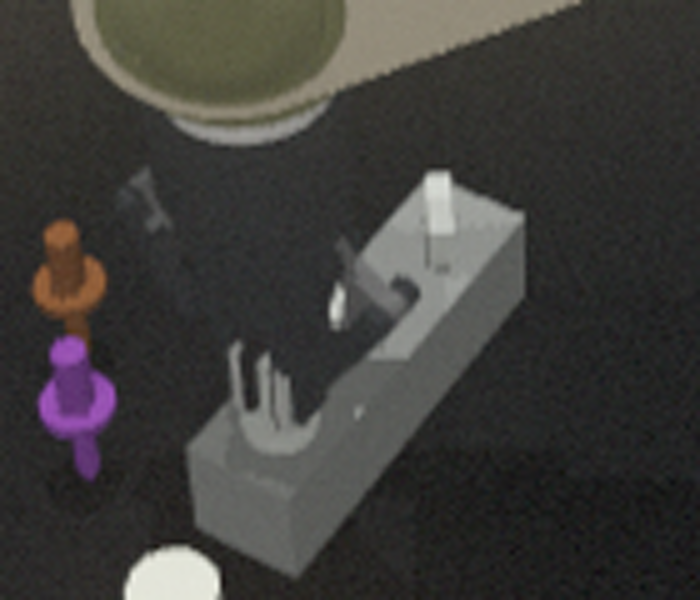

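The fingers hold the knob (opening 12.9 mm). Now I lift straight up.

```bash
python3 -m crank '[[[0,0,0],[-0.15,0,-0.03],8],[[0,0,0],[-0.5,0,-0.03],8],[[0,0,0],[-0.9,0,-0.03],8],[[0,0,0],[-1.4,0,-0.03],8],[[0,0,0],[-1.9,0,-0.03],8],[[0,0,0],[-2.4,0,-0.03],8],[[0,0,0],[-3,0,-0.03],8],[[0,0,0],[-3.6,0,-0.03],8],[[0,0,0],[-4,0,-0.03],8],[[0,0,0],[-4,0,-0.03],8],[[0,0,0],[-4,0,-0.03],8],[[0,0,0],[-4,0,-0.03],8]]'
python3 - <<'E'
from h import *
s=telemetry.get_state();p0=s["position"];R0=R(s["eef_rot"]);print(p0,s["force"],s["torque"],s["opening"])
for z in (.178,): print(row(p0,R0,[hole[0],hole[1],z],down(-19.4)))
b=get_image("side");i=get_image("scene")
o=np.zeros((400,800,3),np.uint8);o[:,:400]=cv2.resize(b[200:360,200:360,::-1],(400,400),interpolation=2);o[:,400:]=cv2.resize(i[220:350,300:430,::-1],(400,400),interpolation=2);cv2.imwrite("pics/c8.png",o)
E
```

```text
time_s: 8.9
position: [0.5747, 0.2846, 0.1767]
eef_rot: [-145.1, 89.9, -164.5]
force: [-0.1, 1.1, -1.0]
opening: 0.0131
[0.5747 0.2846 0.1767] [-0.0588  1.0795 -0.9639] [-0.0077  0.0034 -0.0688] 0.013069878703815055
(array([-0.  , -0.02,  0.01]), array([ -0.04, -17.96,   1.44]))
```

View pics/c8.png

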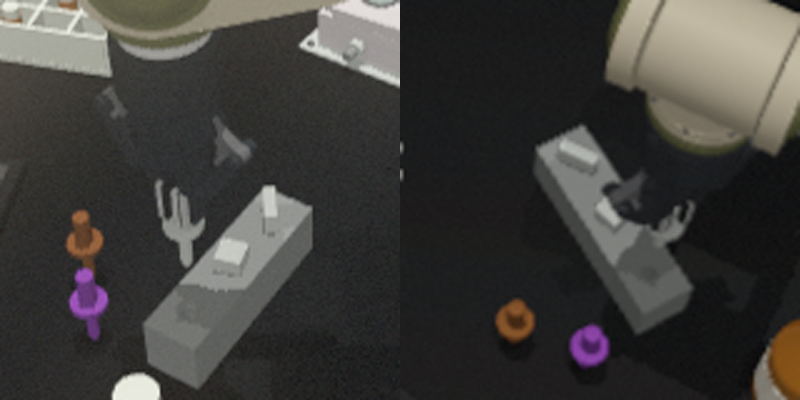

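The pin is gripped and upright, with the rack hole at (190,305) empty and the other plugs in place. I carry it towards the housing, stopping short for a look.

```bash
python3 -m crank '[[[0,0,0],[0,-0.7,0.1],8],[[0,0,0],[0,-2,0.2],8],[[0,0,0],[0,-3.5,0.4],8],[[0,0,0],[0,-5,0.5],8],[[0,0,0],[0,-6.5,0.6],8],[[0,0,0],[0,-8,0.8],8],[[0,0,0],[0,-9.5,0.9],8],[[0,0,0],[0,-11,1],8],[[0,0,0],[0,-12.5,1.2],8],[[0,0,0],[0,-13.8,1.3],8],[[0,0,0],[0,-14.8,1.44],8],[[0,0,0],[0,-15.3,1.44],8]]'
python3 -m crank '[[[0,0,0],[0,0,0],8],[[0,0,0],[0,0,0],8],[[0,0,0],[0,0,0],8],[[0,0,0],[0,0,0],8]]'
python3 - <<'E'
from h import *
s=telemetry.get_state();p0=s["position"];R0=R(s["eef_rot"]);print(p0,s["force"],s["opening"])
c=get_calibration("wrist");b=get_image("wrist");cv2.imwrite("pics/w9.png",b[:,:,::-1]);import pickle;pickle.dump(c,open("w9.pkl","wb"))
i=get_image("side");cv2.imwrite("pics/s9.png",i[:,:,::-1])
print(proj("wrist",[*hole[:2],.0615],c),proj("side",[*hole[:2],.0615]))
E
```

```text
time_s: 10.0
position: [0.4813, -0.0908, 0.1771]
eef_rot: [-142.7, 90.0, -162.2]
force: [0.2, 0.9, -0.5]
opening: 0.0127
time_s: 10.33
position: [0.4821, -0.0871, 0.1774]
eef_rot: [154.1, 90.0, 134.8]
force: [0.1, 0.7, 0.2]
opening: 0.0128
[ 0.4821 -0.0871  0.1774] [0.1413 0.6543 0.2316] 0.012801741551244356
[320.951  326.8412] [368.4729 203.8678]
```

View pics/w9.png

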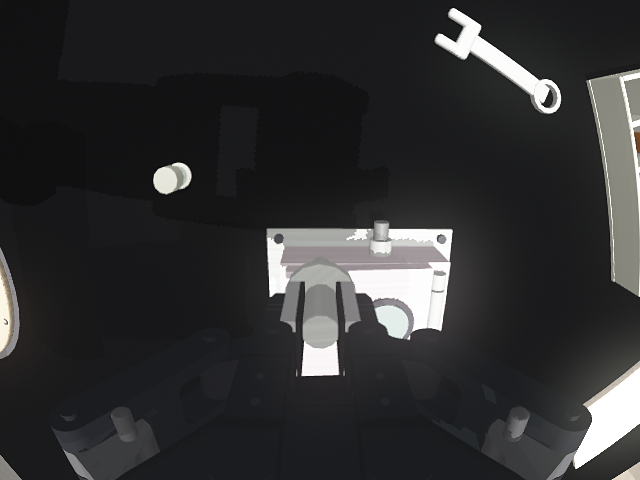

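View pics/s9.png

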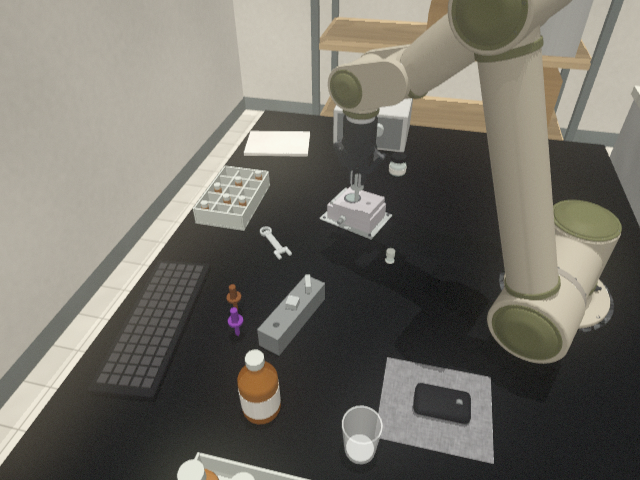

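The wrist view shows the clam square to the tool; the pin at (320,310) hides the hole. I check the side crop.

Run:
```python
from h import *
crop("pics/s9.png","pics/s9c.png",310,150,100,90,8)
crop("pics/w9.png","pics/w9c.png",255,215,210,150,3.6)
```

```text
(no output)
```

View pics/s9c.png

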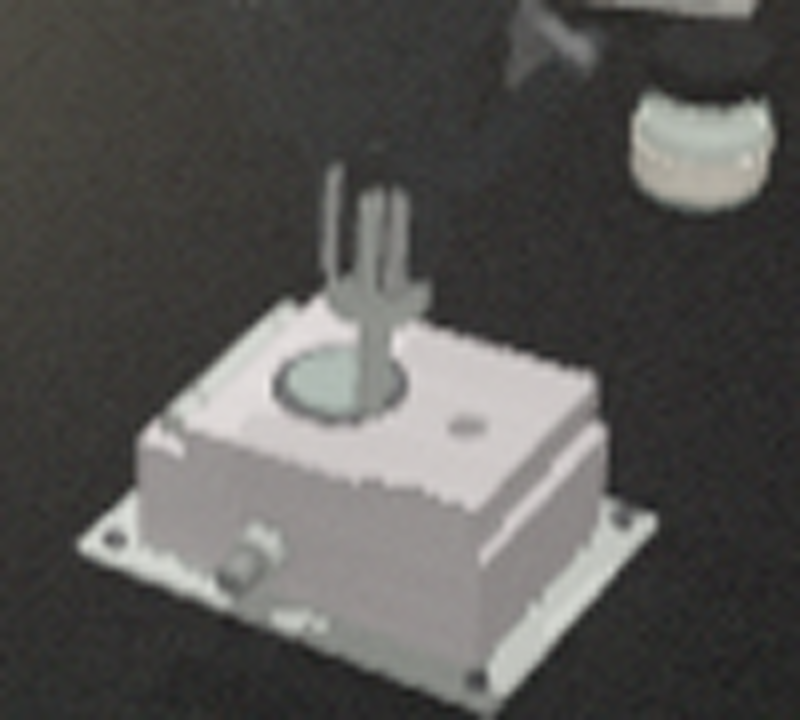

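View pics/w9c.png

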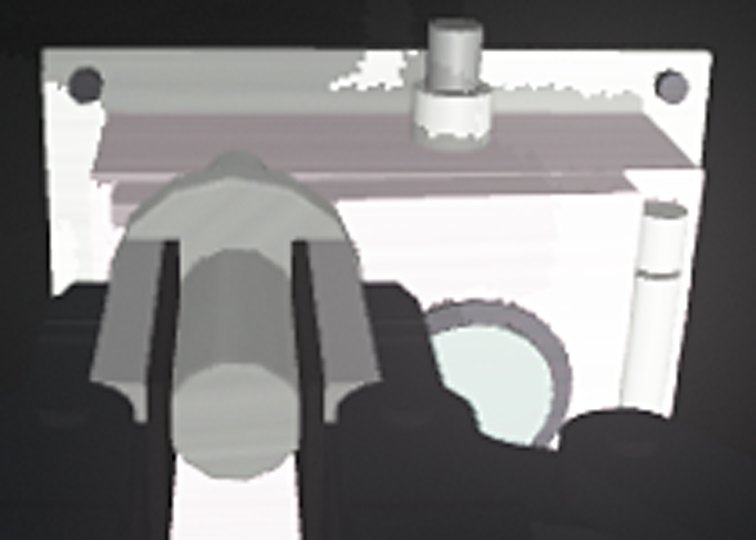

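Run:
```python
from h import *
import pickle;c=pickle.load(open("w9.pkl","rb"))
p=np.array([.4821,-.0871,.1774])
loc=lambda q:((q-hole)@ex,(q-hole)@ey)
b1=onz("wrist",(278.9,238.6),.004,c);b2=onz("wrist",(441.4,239.2),.004,c);print("bolts",b1,b2,"mid local to hole",loc((b1+b2)/2),"yaw",np.rad2deg(np.arctan2(*(b2-b1)[[1,0]])))
# cover hole side
h=onz("side",(368.4,203.4),.0615);print("cover hole side",h,loc(h))
print("knob top pred",proj("wrist",p+[0,0,.008],c),"meas",(320.3,331.9), onz("wrist",(320.3,331.9),p[2]+.008,c))
print("tip pred side",proj("side",p-[0,0,.07]),"meas (356.3,201.3)"); print("knobtop side",proj("side",p+[0,0,.008]),"collar",proj("side",p-[0,0,.025]),"meas",(310+380/8,150+297/8))
i=get_image("scene");cv2.imwrite("pics/sc9.png",i[:,:,::-1]);t=proj("scene",p-[0,0,.07]);print("scene tip",t, "collar",proj("scene",p-[0,0,.022]),"hole",proj("scene",[*hole[:2],.0615]))
crop("pics/sc9.png","pics/sc9c.png",int(t[0])-45,int(t[1])-45,90,90,8);print(int(t[0])-45,int(t[1])-45)
```

```text
bolts [ 0.4432 -0.0911  0.004 ] [ 0.5748 -0.1378  0.004 ] mid local to hole (np.float64(0.03453133174429832), np.float64(0.05093091236811134)) yaw -19.54925839625758
cover hole side [ 0.46   -0.153   0.0615] (np.float64(0.0011620341932582182), np.float64(-0.0017371929049017096))
knob top pred [322.3001 334.1794] meas (320.3, 331.9) [ 0.4817 -0.0859  0.1854]
tip pred side [356.4149 202.4178] meas (356.3,201.3)
knobtop side [357.8318 175.7524] collar [357.2178 187.3073] meas (357.5, 187.125)
scene tip [304.669  196.3953] collar [304.3362 186.3494] hole [295.2203 189.2677]
259 151
```

View pics/sc9c.png

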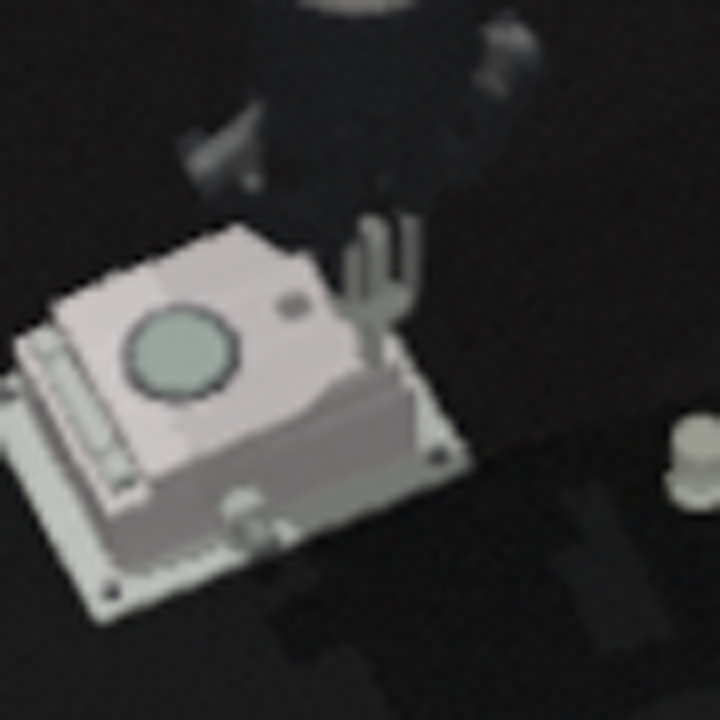

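Run:
```python
from h import *
loc=lambda q:((q-hole)@ex,(q-hole)@ey)
ra,rb=ray("scene",(295.5,189.1)),ray("side",(368.4,203.4))
h,e=tri([ra,rb]);print("cover hole",h,e,loc(h))
a=onz("scene",(295.5,189.1),.0615);print(a,loc(a))
t,e=tri([ray("scene",(305.6,196.6)),ray("side",(356.3,201.3))]);print("tip",t,e)
s=telemetry.get_state();p0=s["position"];R0=R(s["eef_rot"]);print(p0)
tgt=hole+.0006*ex+np.array([0.0001,-.0006,0])
print(row(p0,R0,[tgt[0],tgt[1],p0[2]],down(-19.4)), row(p0,R0,[tgt[0],tgt[1],.142],down(-19.4)))
```

```text
cover hole [ 0.4597 -0.1495  0.064 ] [np.float64(7.149226805873157e-05), np.float64(7.149226805877282e-05)] (np.float64(-0.00035348232146423654), np.float64(0.0014634683107393022))
[ 0.4585 -0.1508  0.0615] (np.float64(-0.0010424947215982108), np.float64(-0.0001913562280223452))
tip [ 0.4826 -0.0826  0.113 ] [np.float64(0.0010666211608537336), np.float64(0.0010666211608536512)]
[ 0.4821 -0.0873  0.1775]
(array([ 0.01, -0.  , -0.  ]), array([-0.  , -2.72,  0.02])) (array([ 0.01, -0.  , -0.  ]), array([ 1.42, -2.72,  0.02]))
```

```bash
python3 -m crank '[[[0,0,0],[0,-0.6,0.02],8],[[0,0,0],[0,-1.3,0.02],8],[[0,0,0],[0.2,-2,0.02],8],[[0,0,0],[0.5,-2.5,0.02],8],[[0,0,0],[0.9,-2.68,0.02],8],[[0,0,0],[1.2,-2.68,0.02],8],[[0,0,0],[1.42,-2.68,0.02],8],[[0,0,0],[1.42,-2.68,0.02],8],[[0,0,0],[1.42,-2.68,0.02],8],[[0,0,0],[1.42,-2.68,0.02],8]]'
python3 - <<'E'
from h import *
s=telemetry.get_state();p=s["position"];print(p,s["force"])
a=get_image("side");b=get_image("scene")
o=np.zeros((560,800,3),np.uint8);o[:400,:400]=cv2.resize(a[170:220,343:393,::-1],(400,400),interpolation=2);o[:400,400:]=cv2.resize(b[160:210,270:320,::-1],(400,400),interpolation=2);cv2.imwrite("pics/c10.png",o[:400])
for n,o in(("side",(343,170,0)),("scene",(270,160,400))):
  for nm,q in(("tip",p-[0,0,.07]),("hole",[hole[0],hole[1],.0615]),("collarbottom",p-[0,0,.028])):
    u=proj(n,q);print(n,nm,u,((u-o[:2])*8+[o[2],0]).round())
E
```

```text
time_s: 11.32
position: [0.4606, -0.1511, 0.1424]
eef_rot: [-8.1, 90.0, -27.4]
force: [-0.1, -0.4, -0.4]
opening: 0.0131
[ 0.4606 -0.1511  0.1424] [-0.0754 -0.3608 -0.3547]
side tip [368.3248 200.411 ] [203. 243.]
side hole [368.4729 203.8678] [204. 271.]
side collarbottom [369.2876 187.0404] [210. 136.]
scene tip [294.8273 187.2854] [599. 218.]
scene hole [295.2203 189.2677] [602. 234.]
scene collarbottom [294.2948 178.6795] [594. 149.]
```

View pics/c10.png

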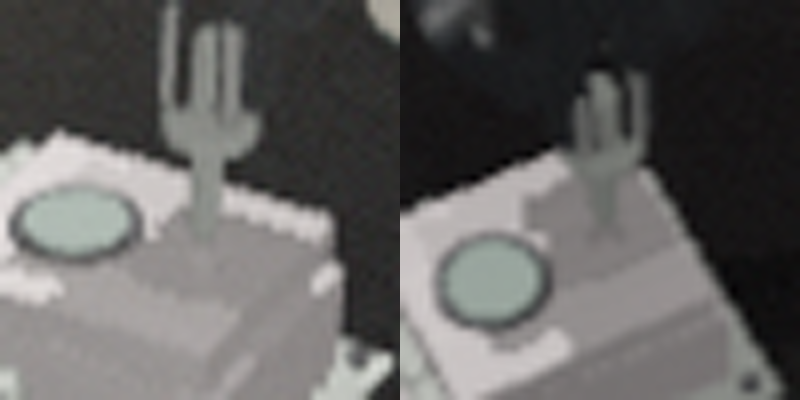

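The nose tip at (203,240) in side and (603,225) in scene lines up with the predicted hole in both views. I descend slowly and watch the force.

```bash
python3 -m crank '[[[0,0,0],[0.1,0,-0.02],8],[[0,0,0],[0.2,0,-0.02],8],[[0,0,0],[0.3,0,-0.02],8],[[0,0,0],[0.4,0,-0.02],8],[[0,0,0],[0.5,0,-0.02],8],[[0,0,0],[0.55,0,-0.02],8],[[0,0,0],[0.55,0,-0.02],8]]'
python3 - <<'E'
from h import *
for i in range(2):
  s=telemetry.get_state();print(s["position"],s["force"],s["torque"])
E
python3 -m crank '[[[0,0,0],[0.06,0,0],8],[[0,0,0],[0.12,0,0],8],[[0,0,0],[0.18,0,0],8],[[0,0,0],[0.24,0,0],8],[[0,0,0],[0.24,0,0],8]]'
python3 - <<'E'
from h import *
s=telemetry.get_state();print(s["position"],s["force"],s["torque"])
a=get_image("side");b=get_image("scene")
o=np.zeros((400,800,3),np.uint8);o[:400,:400]=cv2.resize(a[170:220,343:393,::-1],(400,400),interpolation=2);o[:400,400:]=cv2.resize(b[160:210,270:320,::-1],(400,400),interpolation=2);cv2.imwrite("pics/c11.png",o)
E
```

```text
time_s: 12.0
position: [0.4596, -0.1512, 0.1279]
eef_rot: [167.0, 90.0, 147.6]
force: [-0.1, -1.0, -0.9]
opening: 0.0131
[ 0.4596 -0.1512  0.1279] [-0.0673 -1.0079 -0.9113] [ 0.0114 -0.0554 -0.039 ]
[ 0.4596 -0.1512  0.1279] [-0.0673 -1.0079 -0.9113] [ 0.0114 -0.0554 -0.039 ]
time_s: 12.42
position: [0.4596, -0.1512, 0.122]
eef_rot: [170.2, 90.0, 150.8]
force: [0.2, 0.4, -0.7]
opening: 0.0127
[ 0.4596 -0.1512  0.122 ] [ 0.2201  0.3505 -0.6679] [ 0.0133  0.013  -0.0064]
```

View pics/c11.png

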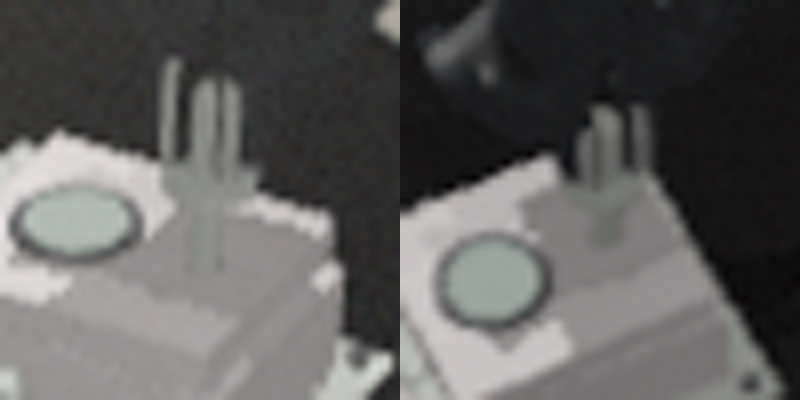

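The pin entered the cover hole without force. Next is the lower hole.

```bash
python3 -m crank '[[[0,0,0],[0.05,0,0],8],[[0,0,0],[0.1,0,0],8],[[0,0,0],[0.15,0,0],8],[[0,0,0],[0.2,0,0],8],[[0,0,0],[0.25,0,0],8],[[0,0,0],[0.3,0,0],8],[[0,0,0],[0.35,0,0],8],[[0,0,0],[0.4,0,0],8],[[0,0,0],[0.4,0,0],8]]'
python3 - <<'E'
from h import *
s=telemetry.get_state();print(s["position"],s["force"],s["torque"])
E
```

```text
time_s: 13.27
position: [0.4597, -0.1512, 0.1121]
eef_rot: [165.8, 90.0, 146.4]
force: [0.1, 0.5, -0.1]
opening: 0.0126
[ 0.4597 -0.1512  0.1121] [ 0.0618  0.5119 -0.0516] [ 0.0069 -0.0255 -0.002 ]
```

```bash
python3 -m crank '[[[0,0,0],[0.06,0,0],8],[[0,0,0],[0.12,0,0],8],[[0,0,0],[0.18,0,0],8],[[0,0,0],[0.24,0,0],8],[[0,0,0],[0.3,0,0],8],[[0,0,0],[0.36,0,0],8],[[0,0,0],[0.42,0,0],8],[[0,0,0],[0.48,0,0],8],[[0,0,0],[0.48,0,0],8],[[0,0,0],[0.48,0,0],8]]'
python3 - <<'E'
from h import *
s=telemetry.get_state();print(s["position"],s["force"],s["torque"])
E
python3 -m crank '[[[0,0,0],[0.06,0,0],8],[[0,0,0],[0.12,0,0],8],[[0,0,0],[0.18,0,0],8],[[0,0,0],[0.24,0,0],8],[[0,0,0],[0.3,0,0],8],[[0,0,0],[0.36,0,0],8],[[0,0,0],[0.36,0,0],8]]'
python3 - <<'E'
from h import *
s=telemetry.get_state();print(s["position"],s["force"],s["torque"])
E
```

```text
time_s: 14.1
position: [0.4597, -0.1512, 0.1002]
eef_rot: [175.5, 90.0, 156.1]
force: [-0.3, 0.9, -0.8]
opening: 0.0129
[ 0.4597 -0.1512  0.1002] [-0.304   0.939  -0.7668] [-0.0027  0.0467 -0.0094]
time_s: 14.68
position: [0.4597, -0.1512, 0.091]
eef_rot: [162.5, 90.0, 143.1]
force: [-0.7, 1.3, -1.0]
opening: 0.013
[ 0.4597 -0.1512  0.091 ] [-0.7329  1.256  -1.0118] [-0.0332  0.003   0.0096]
```

```bash
python3 -m crank '[[[0,0,0],[0.03,0,0],8],[[0,0,0],[0.06,0,0],8],[[0,0,0],[0.09,0,0],8],[[0,0,0],[0.12,0,0],8],[[0,0,0],[0.12,0,0],8],[[0,0,0],[0.12,0,0],8]]'
python3 -m crank '[[[0,0,0],[0.03,0,0],8],[[0,0,0],[0.05,0,0],8],[[0,0,0],[0.05,0,0],8],[[0,0,0],[0.05,0,0],8]]'
python3 -m crank '[[[0,0,0],[0.02,0,0],8],[[0,0,0],[0.04,0,0],8],[[0,0,0],[0.04,0,0],8],[[0,0,0],[0.04,0,0],8]]'
```

```text
time_s: 15.18
position: [0.4597, -0.1512, 0.0884]
eef_rot: [168.2, 90.0, 148.8]
force: [-2.1, -0.3, 2.7]
opening: 0.0127
time_s: 15.52
position: [0.4596, -0.1512, 0.0871]
eef_rot: [173.5, 90.0, 154.1]
force: [-3.7, 0.4, 4.7]
opening: 0.013
time_s: 15.85
position: [0.4595, -0.1511, 0.0861]
eef_rot: [176.9, 90.0, 157.5]
force: [-2.5, 0.4, 6.0]
opening: 0.0131
```

```bash
python3 -m crank '[[[0,0,0],[0.02,0,0],8],[[0,0,0],[0.03,0,0],8],[[0,0,0],[0.03,0,0],8],[[0,0,0],[0.03,0,0],8]]'
python3 -m crank '[[[0,0,0],[0.01,0,0],8],[[0,0,0],[0.02,0,0],8],[[0,0,0],[0.02,0,0],8],[[0,0,0],[0.02,0,0],8]]'
python3 -m crank '[[[0,0,0],[0.01,0,0],8],[[0,0,0],[0.02,0,0],8],[[0,0,0],[0.02,0,0],8],[[0,0,0],[0.02,0,0],8]]'
```

```text
time_s: 16.18
position: [0.4594, -0.1511, 0.0854]
eef_rot: [175.7, 90.0, 156.3]
force: [-4.2, 0.9, 6.8]
opening: 0.0131
time_s: 16.52
position: [0.4594, -0.1511, 0.085]
eef_rot: [-175.4, 90.0, 165.2]
force: [-5.2, 1.1, 8.4]
opening: 0.0129
time_s: 16.85
position: [0.4594, -0.1511, 0.0848]
eef_rot: [-170.0, 90.0, 170.6]
force: [-6.7, 1.7, 13.1]
opening: 0.0127
```

```bash
python3 -m crank '[[[0,0,0],[0.01,0,0],8],[[0,0,0],[0.01,0,0],8],[[0,0,0],[0.01,0,0],8]]'
python3 - <<'E'
from h import *
s=telemetry.get_state();print(s["position"],s["force"],s["torque"],s["opening"])
a=get_image("side");b=get_image("scene")
s=telemetry.get_state();print(s["position"],s["force"])
o=np.zeros((400,800,3),np.uint8);o[:400,:400]=cv2.resize(a[170:240,325:395,::-1],(400,400),interpolation=2);o[:400,400:]=cv2.resize(b[160:230,255:325,::-1],(400,400),interpolation=2);cv2.imwrite("pics/c12.png",o)
E
```

```text
time_s: 17.1
position: [0.4594, -0.1511, 0.0848]
eef_rot: [-138.3, 90.0, -157.7]
force: [-7.4, 1.5, 15.3]
opening: 0.013
[ 0.4594 -0.1511  0.0848] [-7.426   1.5156 15.3271] [ 0.3987  1.2699 -0.0182] 0.012985175262769308
[ 0.4594 -0.1511  0.0848] [-7.54    2.5621 14.5681]
```

View pics/c12.png

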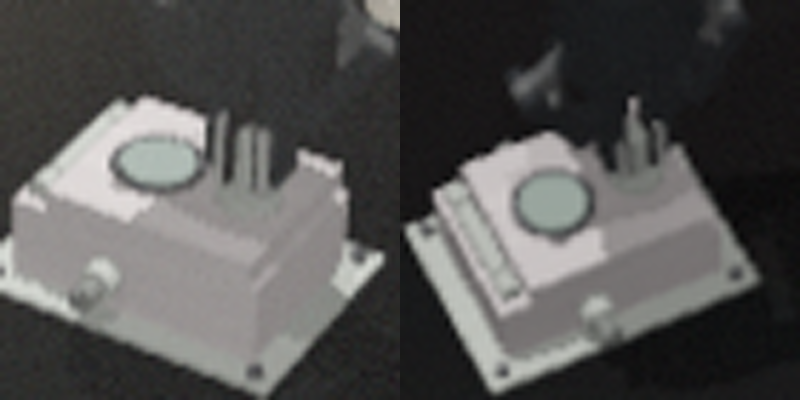

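The collar sits on the cover with no visible gap at (250,190). TCP stopped at 0.0848 against 0.085 expected for home, and it is rigid at about 15 N. I hold and recheck.

```bash
python3 -m crank '[[[0,0,0],[0,0,-0.01],8],[[0,0,0],[0,0,-0.01],8],[[0,0,0],[0,0,-0.01],8],[[0,0,0],[0,0,-0.01],8],[[0,0,0],[0,0,-0.01],8],[[0,0,0],[0,0,-0.01],8]]'
python3 - <<'E'
from h import *
s=telemetry.get_state();print(s["position"],s["force"],s["dq"],s["opening"])
i=get_image("side");cv2.imwrite("pics/s13.png",cv2.resize(i[150:240,310:410,::-1],None,fx=7,fy=6.6,interpolation=2))
# collar top predicted rows for home
for z in(.063,.059):print(z,(proj("side",[.4594,-.1511,z])-[310,150])*[7,6.6])
E
```

```text
time_s: 17.7
position: [0.4594, -0.1511, 0.0848]
eef_rot: [-39.8, 90.0, -59.2]
force: [-6.1, 1.6, 13.7]
opening: 0.013
[ 0.4594 -0.1511  0.0848] [-6.0944  1.6022 13.6904] [-0.0868  0.0554  0.1276  0.0304 -0.0044 -0.0402] 0.012999234863307294
0.063 [409.8526 352.3627]
0.059 [409.2251 360.4988]
```

View pics/s13.png

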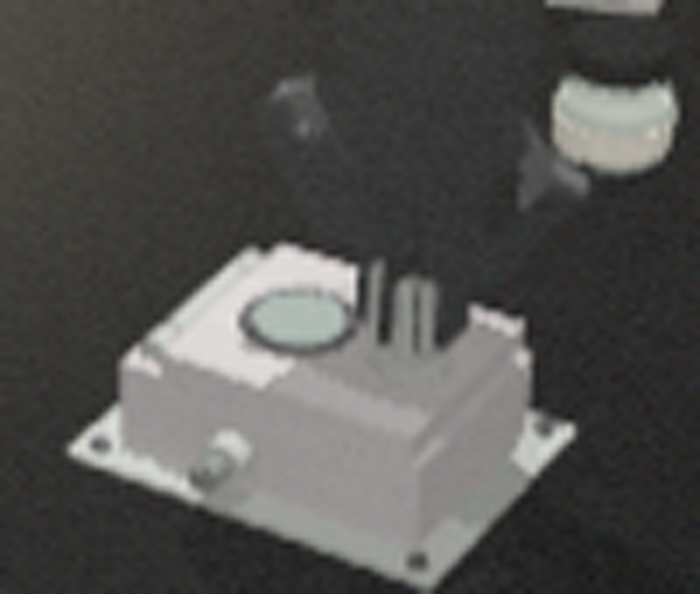

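```bash
python3 -c "
from cell import arm;print(arm.sign_off())"
```

```text
the job is handed in; nothing more can be done
None
```

I swung the cover down onto its seal, then took the round-knob, round-collar pin from the rack. I pushed it through the cover into the lower hole until it stopped solid, and handed the job in at about 17.8 s while still gripping and pushing. No verdict is reported.

**Closing the cover:** the closed fingers pushed it down along its arc. The highest force I read was about 6.6 N.

**Pin insertion:** the pin went through both holes with no noticeable force. From collar contact the push rose from about 3 N to 8 N as the seal squeezed. It then reached about 15 N without moving further.

**Last checks:**
- **Depth:** the tool stopped at a height of 84.8 mm; I expected 85 mm with the pin fully home.
- **Push:** it held steady at about 14 N down, with about 6 N sideways that I left because it stayed well inside the limits. I did not measure how the push divides between the cover and the bottom of the hole.
- **Grip:** the fingers held the knob at a reading of 13.0 mm, although the knob is 15 mm wide. I saw no slip.
- **Flush:** the side picture shows the collar on the cover and no open gap, but I had no direct reading of the cover's angle.
- **Other things:** the two other plugs and the brown and purple look-alikes were in place in the later pictures. I did not re-measure any of them or the bystanders at the end.

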